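# Close down the chip-reader bench

## Robot

A 7-joint arm with a two-finger parallel gripper is mounted at the origin on the work surface. World frame = base frame: x ahead of the robot, y to its left, z up, the work surface at z = 0. Lengths are in m, angles in rad, forces in N, time in s.
With the tool pointing down it reaches from about 0.425 to 0.925 m from the base axis. Payload 6.8 kg.
Tool frame: the origin (TCP) lies on the mounting face of the last link; the fingertips stand 173 mm ahead of it and the grasp point (between the pads) lies 155 mm ahead of it; z points along the fingers, y is the line along which they close (so a half turn about z gives the same grasp; the last joint's range is limited). The gripper opens to 85 mm and grips with 20 to 120 N. Pads are 22 mm wide; open, the fingers measure 114 mm over their backs; the gripper's body (76 mm by 85 mm) begins 54 mm behind the grasp point. The pads swing forward as they close: fully open they stand 13 mm farther back than shut.
Start: joints at [-1.247, 0.477, 0.022, 1.555, -0.011, 1.109, -0.083], TCP at [0.282, 0.613, 0.405] pointing down, gripper open.
Joint ranges: [-2.96, 2.96], [-0.34, 2.1], [-1.41, 1.46], [0.24, 2.44], [-1.37, 4.51], [0.17, 1.92], [-2.96, 2.96]. Speed limits (rad/s): [2.39, 2.39, 3.14, 3.14, 3.14, 3.14, 3.14].

## Interface

Orientations are given as a unit quaternion [w, x, y, z].
In Python, from station import bot gives the robot as it stands. The module is installed in compiled form; this text tells all that it offers.
- The arm moves only by the shell command python3 -m pendant 'ROWS' [FORCE]. ROWS is JSON, a list of rows, each a list of 5 numbers: the finger opening in m, from 0 to 0.0854, then the shift along the tool's x, y, z in m, then the turn about the tool's z in degrees. In form: [[jaw, x, y, z, yaw], ...]. A call has 1 to 12 rows; each row shifts and turns the commanded pose from where the row before left it, along the tool's axes as they then stand; what a row does not reach is not made up. A row lasts 1/12 s, in which the tool goes at most 41.7 mm and 7.16 degrees, less where a joint would pass 70% of its speed; a pose out of reach is approached as far as the arm can. A call with a gripper value outside its range is refused whole. The fingers move at their own pace and stop on an object; FORCE is the grip in N (left out, the last holds). Time passes only in rows, so rows that do not move let the fingers close. It gives the time, the measured TCP pose, the force, the opening and the grip force at its end, in the units of the state.
- bot.get_obs(): the state, without advancing time (a new reading comes with each control period).
- bot.read_camera(name): name is "scene" or "side" or "wrist"; returns (picture, depth): 420x560x3 uint8, blue, green, red; 420x560 float32, m along the optical axis (not along the pixel's ray), 0 where there is no reading.
- bot.camera_model(name): a dict with "intrinsics" (3x3 intrinsics, pixels), "dist_coeffs" ([k1, k2, p1, p2, k3] as OpenCV has them; the pictures are not rectified), "R" (3x3) and "t" (3): a world point X has camera coordinates R X + t. Camera axes: x right, y down, z forward; pixel columns grow to the right and rows downward; lengths in m; the calibration is good to about 2 mm. A picture is of the moment at which its call begins: read the wrist's pose just before it. camera_model takes no time and is no camera call; for the wrist camera it gives the pose at the moment of the call.
- bot.hand_in(): hands the job in; it is judged then, once.
Trained networks look in the newest picture that a camera, given by its name, has taken for a name from the list of things; names that differ only in an ending like _2 or _b are one class to them, and where a whole thing is asked for, a point or a joint stands for the part that bears it (a point fixed in the world has none). Each returns a list of dicts, best first, with "score" (0 to 1); they miss things now and then, are a little off and sometimes report something else, mostly with a low value. They report only what shows in the picture. A call takes as long as a camera call. They do not tell look-alikes from the thing itself.
- bot.boxes_of(name, camera): "at" ([column, row] in pixels, amid what is visible of it).
- bot.trace(name, camera): "mask" (420x560 bool, what is visible of it) and "at" ([column, row] in pixels, amid what is visible of it).
- bot.pinpoint(name, camera): "at" ([column, row] in pixels: a listed point, or the origin of a listed thing).
The state is a dict: "t": time; "q": joint angles; "joint_vel": joint speeds; "joint_torque": joint torques, N m; "eef_pos": TCP position; "tool_rot": TCP orientation; "contact_force": force on the tool from outside, world axes, zero at the start; "torque": the same for the moment, N m; "gripper_width": opening from 0.0 (shut) to 1.0 (fully open); "grasp_force": force on a finger pad.
Only numpy, scipy, OpenCV 4.12 (cv2) and the standard library are available. Lean on these libraries where they do the work, as an engineer would, in place of code of your own. Each camera call takes 0.05 s, during which the arm holds its last target. There are 200 camera calls.

## Task

Close down the chip reader for the night. First push every used cartridge (three or four) through the sprung flap so that it drops into the waste box and the flap shuts again; only then cover the reader's pockets, laying the round blanking plate in the round pocket and the square one in the square pocket so that both sit flat on the pocket floors; last of all hang the ear defenders astride the rail, upright, one cup either side of the bar. Leave the other things on the bench where they are.

Things in the scene. Friction and masses are not known exactly. Their poses are not given: they have to be found in the camera images.
- cart0: used sensor cartridge, one of three or four alike (None if absent): a plain white plastic block 100 (own x) by 44 (own y) by 24 (own z) mm, 0.08 to 0.17 kg, with a small black window on top, lying flat on the bench; origin at the centre of its underside
- cart1: another used cartridge, like cart0, or None if absent
- cart2: another used cartridge, like cart0, or None if absent
- cart3: another used cartridge, like cart0, or None if absent
- waste_box: white closed waste box, fixed, 260 (own x) by 140 (own y) by 248 mm high, walls 4 mm; origin at the centre of its underside. Front face at own x = -130 mm with a doorway 80 mm wide, 54 mm high; parts go in along own +x. A level ledge 55 mm deep, 100 wide, flush with the sill, sticks out in front. Inside it drops to a slick sloping floor: a cartridge let go with its middle past the sill tips in
- doorway (a point): middle of the doorway's sill, on the front face and level with the sill's top (190 mm above the bench); axes as the waste box: own +x points inwards
- flap (a joint): angle of the thin steel flap closing the doorway (rad): hinged along its top edge, 54 mm above the sill, it swings inwards only; 0 hanging shut, up to 1.5 pushed in. A light spring shuts it: about 0.4 N at its lower edge opens it, about 1.3 N holds it wide
- reader: chip reader, fixed: a dark steel stage 95 (own x) by 210 (own y) mm, 45 mm high, with a round (own +y) and a square (own -y) pocket, 6 mm deep, in its top; behind it, from own x = +60 mm, a white housing 95 mm high and 240 mm wide. Origin at the centre of the stage's underside
- round_pocket (a point): centre of the round pocket's floor, 39 mm above the bench (pocket 63 mm in diameter, 6 mm deep), axes as the reader
- square_pocket (a point): centre of the square pocket's floor, 39 mm above the bench (pocket 59 by 59 mm along the reader's own x and y, 6 mm deep), axes as the reader
- round_plate: round aluminium blanking plate, 60 mm in diameter, 14 mm thick, 0.11 kg, lying flat on the bench; origin at the centre of its underside
- square_plate: square aluminium blanking plate, 56 by 56 mm (own x, y), 14 mm thick, 0.12 kg, lying flat on the bench; origin at the centre of its underside
- defenders: rigid ear defenders, 0.2 kg, standing upright on two black cups: an arch spanning own x, 174 mm wide over the cups, 158 high. Cups 34 (own x) by 62 (own y) by 70 mm high, gap between their cushions 88 mm. On the crown a grey pad 56 (own x) by 24 (own y) mm, 131 to 158 mm above the underside: grip it there from above. Origin midway between the cups, level with their underside
- crown (a point): middle of the underside of the ear defenders' headband, 126 mm above the underside of the cups, axes as the ear defenders
- rail: hanging rail, fixed: a round steel bar 14 mm in diameter and 200 mm long along own y, its centre 155 mm above the bench, on a post at each end; origin on the bench under the bar's middle
- rail_mid (a point): middle of the bar, on its centre line, axes as the rail (bar along own y)
- beaker: glass beaker, 70 mm wide, 100 mm tall, stays where it is; origin at its underside
- wash_bottle: white wash bottle, 60 mm wide, 160 mm tall, stays; origin at its underside
- petri: closed clear petri dish, 70 mm wide, 14 mm high, stays; origin at its underside
- marker: grey marker pen, 125 mm long (own y), 14 mm thick, stays; origin at its underside
- chip_tin: flat steel tin 60 by 40 by 18 mm, stays; origin at its underside
- jar: small amber jar, 44 mm wide, 60 mm tall, stays; origin at its underside
There are look-alikes about, which are no part of the job. What is shaped like the cart1 but yellow is not meant. Of the things that look like the defenders, the larger one is meant.

How it is judged:
By the outcome, as a careful person would: the job done as asked, in the order asked, and still so for the second after the job is handed in, with the robot touching nothing.
Of cart0, cart1, cart2, cart3 only 3 to 4 are there at a start; the rules pass over those that are not, and their reading is None.
At some moment in a run one of cart0, cart1, cart2, cart3, round_plate, square_plate may be knocked a few centimetres aside while the robot is not near it.
It also fails if it takes over 200 s, if anything falls off the work surface, if the arm or the gripper's body presses on something with over 40 N, if the wrist force passes 120 N, or if a joint passes its speed limit or range.

## Working session

There is one attempt and no reset: what is moved stays moved. The work goes in short steps, Python scripts to look and compute and a shell command to move; the robot and the scene stay as the last step left them, time stands still between calls to the robot, and variables do not carry over. Pictures are saved under pics/ and viewed, at most 14 in all, crops included, and the job is handed in when it is done.

```bash
mkdir -p pics; ls
python3 - <<'E'
from station import bot
import cv2
o=bot.get_obs();print({k:(v if not hasattr(v,'round') else v.round(3) if hasattr(v,'shape') else v) for k,v in o.items()})
for n in ("scene","side","wrist"):
    im,d=bot.read_camera(n);cv2.imwrite(f"pics/{n}0.png",im)
    m=bot.camera_model(n);print(n,m)
E
```

```text
pics
{'t': 0.0, 'q': array([-1.247,  0.478,  0.022,  1.556, -0.012,  1.109, -0.083]), 'joint_vel': array([ 0.   , -0.001, -0.001,  0.001,  0.001,  0.001, -0.002]), 'joint_torque': array([ 0.0000e+00, -5.9646e+01,  1.6080e+00, -2.8120e+01,  1.2000e-02,
        9.0000e-03,  0.0000e+00]), 'eef_pos': array([0.282, 0.613, 0.404]), 'tool_rot': array([-0.   ,  0.214,  0.977, -0.001]), 'contact_force': array([-0.573,  0.076, -0.381]), 'torque': array([0.039, 0.017, 0.042]), 'grasp_force': 0.0, 'gripper_width': 1.0005483324641966}
scene {'intrinsics': array([[439.28658116,   0.        , 281.52704397],
       [  0.        , 439.28658116, 206.32876004],
       [  0.        ,   0.        ,   1.        ]]), 'dist_coeffs': array([-0.07096971,  0.        ,  0.        ,  0.        ,  0.        ]), 'R': array([[-0.74093939,  0.67149246,  0.01032909],
       [ 0.35633008,  0.40612626, -0.84148103],
       [-0.56924309, -0.61980588, -0.54018791]]), 't': array([ 0.3542016 , -0.04859023,  1.61488549])}
side {'intrinsics': array([[433.42519989,   0.        , 278.87160085],
       [  0.        , 433.425199
[... 164 characters left out ...]
: array([[ 0.77469476, -0.63220752, -0.01271546],
       [-0.45962227, -0.54917413, -0.697965  ],
       [ 0.43427572,  0.54655413, -0.71601898]]), 't': array([-0.37476608,  0.38752811,  1.00008982])}
wrist {'intrinsics': array([[331.83517428,   0.        , 282.62771397],
       [  0.        , 331.83517428, 212.35853693],
       [  0.        ,   0.        ,   1.        ]]), 'dist_coeffs': array([-0.0766506,  0.       ,  0.       ,  0.       ,  0.       ]), 'R': array([[ 4.18825545e-01,  9.08066530e-01, -5.82508594e-04],
       [ 8.70068399e-01, -4.01115960e-01,  2.86508235e-01],
       [ 2.59934885e-01, -1.20503790e-01, -9.58077602e-01]]), 't': array([-0.67276822, -0.03707243,  0.37903989])}
```

View pics/scene0.png

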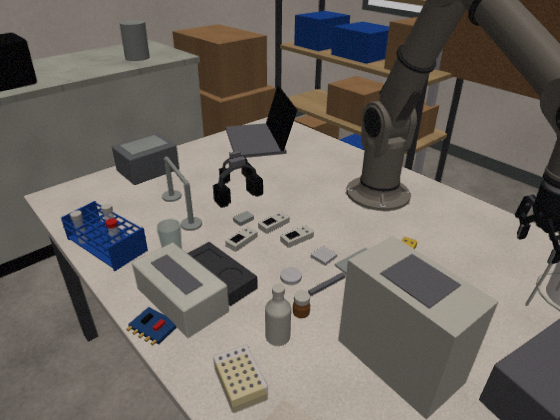

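View pics/side0.png

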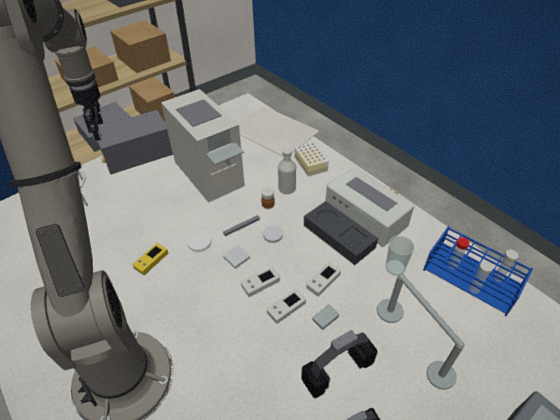

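The pictures show three white cartridges: scene (241,238), (274,222), (297,236); side (323,278), (286,304), (260,281). The yellow look-alike is at side (150,258). The defenders are at scene (237,183) / side (340,362), with another dark pair just behind at side (365,415). The plates are at side (273,233), round, and (236,256), square; the petri is near (200,243). The waste box doorway faces the bench centre at side (225,155).

```bash
cat > h.py <<'E'
import numpy as np, cv2
from station import bot
from scipy.spatial.transform import Rotation as Rn
def cloud(cam):
    m=bot.camera_model(cam); im,d=bot.read_camera(cam)
    K,D=m["intrinsics"],m["dist_coeffs"]
    h,w=d.shape
    g=np.stack(np.meshgrid(np.arange(w),np.arange(h)),-1).reshape(-1,1,2).astype(np.float32)
    u=cv2.undistortPoints(g,K,D).reshape(h,w,2)
    X=np.dstack([u[...,0]*d,u[...,1]*d,d])
    W=(X-m["t"])@m["R"]
    W[d<=0]=np.nan
    return im,W
def top(P,band=.004):
    """top-face fit: height, centre, size, long-axis angle deg"""
    P=P[np.isfinite(P[:,0])]
    z=np.percentile(P[:,2],90); T=P[abs(P[:,2]-z)<band]
    c,s,a=cv2.minAreaRect((T[:,:2]*1000).astype(np.float32))
    if s[0]<s[1]: s=(s[1],s[0]); a+=90
    return dict(z=round(float(z)*1e3),c=np.round(c).tolist(),s=np.round(s).tolist(),a=round((a+90)%180-90,1),n=len(T))
def seen(cam,names,thr=.3,er=1):
    im,W=cloud(cam)
    for n in names:
        for r in bot.trace(n,cam):
            if r["score"]<thr: continue
            mk=r["mask"]
            if er: mk=cv2.erode(mk.astype(np.uint8),np.ones((3,3)))>0
            if mk.sum()<8: continue
            print(cam,n,round(r["score"],2),np.round(r["at"]).tolist(),top(W[mk]))
    return im,W
def tool():
    o=bot.get_obs(); q=o["tool_rot"]; R=Rn.from_quat(np.r_[q[1:],q[0]]).as_matrix()
    return o["eef_pos"],R
def go(p,yaw=None):
    """shift in tool axes to bring grasp point (155 mm ahead) to world p; yaw deg = world angle of tool y axis"""
    e,R=tool(); g=e+R[:,2]*.155
    cur=np.degrees(np.arctan2(R[1,1],R[0,1]))
    out=[(R.T@(np.asarray(p)-g)*1000).round(1)]
    if yaw is not None:
        d=(yaw-cur+90)%180-90
        out.append(round(-d*np.sign(-R[2,2]),1))
    print("grasp",(g*1000).round(1),"ytool",round(cur,1),"tilt",R[:,2].round(3),"-> xyz mm, yaw",*out)
E
python3 - <<'E'
from h import *
N=["cart0","waste_box","reader","round_plate","square_plate","defenders","rail","petri","chip_tin","jar","marker","beaker","wash_bottle"]
for c in ("scene","side"): seen(c,N)
E
```

```text
scene cart0 0.86 [274.0, 228.0] {'z': 26, 'c': [431.0, -93.0], 's': [90.0, 34.0], 'a': 0.3, 'n': 149}
scene cart0 0.84 [298.0, 236.0] {'z': 26, 'c': [425.0, 10.0], 's': [95.0, 36.0], 'a': -6.2, 'n': 194}
scene cart0 0.72 [240.0, 241.0] {'z': 26, 'c': [561.0, -93.0], 's': [94.0, 40.0], 'a': 8.3, 'n': 209}
scene cart0 0.63 [412.0, 242.0] {'z': 25, 'c': [194.0, 265.0], 's': [39.0, 23.0], 'a': -89.0, 'n': 47}
scene cart0 0.46 [178.0, 196.0] {'z': 158, 'c': [606.0, -374.0], 's': [205.0, 9.0], 'a': 77.6, 'n': 41}
scene cart0 0.34 [278.0, 315.0] {'z': 145, 'c': [730.0, 265.0], 's': [18.0, 6.0], 'a': -41.6, 'n': 16}
scene waste_box 0.67 [411.0, 320.0] {'z': 250, 'c': [564.0, 494.0], 's': [261.0, 143.0], 'a': 85.6, 'n': 5930}
scene reader 0.97 [193.0, 285.0] {'z': 97, 'c': [832.0, 1.0], 's': [236.0, 126.0], 'a': -86.5, 'n': 2758}
scene reader 0.69 [290.0, 274.0] {'z': 16, 'c': [559.0, 125.0], 's': [54.0, 50.0], 'a': 45.8, 'n': 186}
scene round_plate 0.67 [290.0, 273.0] {'z': 16, 'c': [560.0, 126.0], 's': [55.0, 49.0], 'a': 10.2, 'n': 182}
scene round_plate 0.5 [193.0, 285.0] {'z': 97, 'c': [8
[... 3159 characters left out ...]
 [327.0, 317.0] {'z': 21, 'c': [479.0, -191.0], 's': [57.0, 37.0], 'a': 1.7, 'n': 243}
side jar 0.81 [267.0, 198.0] {'z': 61, 'c': [624.0, 230.0], 's': [35.0, 32.0], 'a': 15.1, 'n': 73}
side jar 0.66 [262.0, 282.0] {'z': 28, 'c': [419.0, 2.0], 's': [97.0, 42.0], 'a': -7.1, 'n': 384}
side marker 0.49 [240.0, 231.0] {'z': 15, 'c': [502.0, 206.0], 's': [113.0, 12.0], 'a': -6.2, 'n': 68}
side marker 0.41 [273.0, 235.0] {'z': 17, 'c': [554.0, 115.0], 's': [50.0, 49.0], 'a': 32.3, 'n': 124}
side beaker 0.76 [399.0, 254.0] {'z': 96, 'c': [745.0, -196.0], 's': [68.0, 61.0], 'a': 22.4, 'n': 92}
side wash_bottle 0.77 [288.0, 175.0] {'z': 132, 'c': [716.0, 244.0], 's': [16.0, 9.0], 'a': -43.0, 'n': 15}
```

Run:
```python
from h import *
go([.40,.28,.30],65)
go([.47,-.05,.25],90)
```

```text
grasp [282.5 613.1 249.7] ytool 65.3 tilt [ 0.  0. -1.] -> xyz mm, yaw [-246.1 -253.3  -50.3] 0.3
grasp [282.5 613.1 249.7] ytool 65.3 tilt [ 0.  0. -1.] -> xyz mm, yaw [-4.478e+02 -5.237e+02 -3.000e-01] -24.7
```

```bash
python3 -m pendant '[[0.085,-0.0205,-0.0211,-0.004,0],[0.085,-0.0205,-0.0211,-0.004,0],[0.085,-0.0205,-0.0211,-0.004,0],[0.085,-0.0205,-0.0211,-0.004,0],[0.085,-0.0205,-0.0211,-0.004,0],[0.085,-0.0205,-0.0211,-0.004,0],[0.085,-0.0205,-0.0211,-0.004,0],[0.085,-0.0205,-0.0211,-0.004,0],[0.085,-0.0205,-0.0211,-0.004,0],[0.085,-0.0205,-0.0211,-0.004,0],[0.085,-0.0205,-0.0211,-0.004,0],[0.085,-0.0205,-0.0211,-0.004,0]]'; python3 -c "
from h import *
go([.47,-.05,.25],90)"
```

```text
t: 2.55
eef_pos: [0.4002, 0.2786, 0.4531]
tool_rot: [0.0, 0.214, 0.977, 0.0]
contact_force: [-0.9, 0.2, 0.2]
gripper_width: 0.994
grasp_force: 0.0
grasp [400.3 278.7 298.1] ytool 65.3 tilt [ 0.     0.001 -1.   ] -> xyz mm, yaw [-200.9 -269.4   48. ] -24.7
```

```bash
python3 -m pendant '[[0.085,-0.0223,-0.0299,0.0053,0],[0.085,-0.0223,-0.0299,0.0053,0],[0.085,-0.0223,-0.0299,0.0053,0],[0.085,-0.0223,-0.0299,0.0053,0],[0.085,-0.0223,-0.0299,0.0053,0],[0.085,-0.0223,-0.0299,0.0053,0],[0.085,-0.0223,-0.0299,0.0053,0],[0.085,-0.0223,-0.0299,0.0053,0],[0.085,-0.0223,-0.0299,0.0053,0],[0.085,0,0,0,-7],[0.085,0,0,0,-7],[0.085,0,0,0,-7]]'
python3 - <<'E'
from h import *
im,W=seen("wrist",["cart0"]); cv2.imwrite("pics/w1.png",im)
E
```

```text
t: 3.55
eef_pos: [0.4696, -0.0492, 0.405]
tool_rot: [0.0, 0.031, 1.0, -0.0]
contact_force: [-0.1, -0.5, 0.2]
gripper_width: 0.992
grasp_force: 0.0
wrist cart0 0.8 [331.0, 130.0] {'z': 26, 'c': [418.0, 3.0], 's': [96.0, 42.0], 'a': -7.4, 'n': 3716}
wrist cart0 0.72 [246.0, 255.0] {'z': 26, 'c': [554.0, -100.0], 's': [96.0, 43.0], 'a': 8.4, 'n': 2769}
wrist cart0 0.69 [234.0, 141.0] {'z': 25, 'c': [423.0, -101.0], 's': [97.0, 42.0], 'a': -0.7, 'n': 3690}
```

View pics/w1.png

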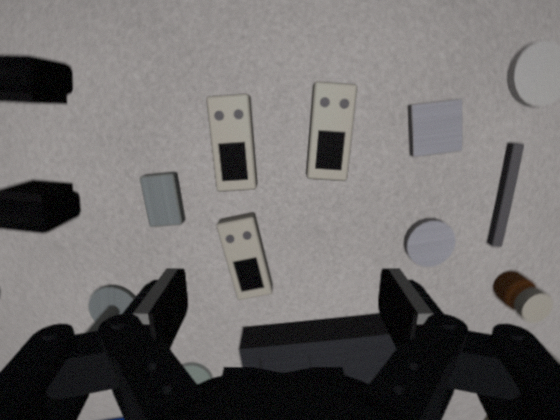

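Wrist view: three white cartridges at (331,130), (246,255), (234,141); square plate (436,127), round plate (431,242), petri (545,72), marker (505,195), tin (162,200). This agrees with the other cameras, and the yellow one isn't in reach of confusion. I'll start with (418,3), gripped near its +x end.

```bash
python3 -c "
from h import *
go([.455,-.002,.08],82.6)"
```

```text
grasp [469.7 -48.5 250.1] ytool 86.3 tilt [ 0.  0. -1.] -> xyz mm, yaw [ 17.7  45.4 170.1] 3.7
```

```bash
python3 -m pendant '[[0.07,0.0035,0.0091,0.034,0],[0.07,0.0035,0.0091,0.034,0],[0.07,0.0035,0.0091,0.034,0],[0.07,0.0035,0.0091,0.034,0],[0.07,0.0037,0.009,0.034,0],[0.07,0,0,0,3.7],[0.07,0,0,0.02,0],[0.07,0,0,0.02,0],[0.07,0,0,0.01,0],[0.07,0,0,0.008,0],[0.07,0,0,0.002,0],[0.07,0,0,0,0]]' 60;  python3 -c "
from h import *
go([.455,-.002,.02],82.6)"
```

```text
t: 4.65
eef_pos: [0.455, -0.0019, 0.175]
tool_rot: [-0.0, 0.065, 0.998, -0.0]
contact_force: [0.5, -0.5, 0.4]
gripper_width: 0.823
grasp_force: 0.0
grasp [454.9  -1.9  20. ] ytool 82.5 tilt [-0. -0. -1.] -> xyz mm, yaw [-0.1 -0.1 -0. ] -0.1
```

```bash
python3 -m pendant '[[0.0,0,0,0,0],[0.0,0,0,0,0],[0.0,0,0,0,0],[0.0,0,0,0,0],[0.0,0,0,-0.02,0],[0.0,0,0,-0.04,0],[0.0,0,0,-0.04,0],[0.0,0,0,-0.04,0],[0.0,0,0,-0.04,0],[0.0,0,0,-0.04,0],[0.0,0,0,0,0]]' 60;  python3 - <<'E'
from h import *
# waste box fit from side and scene, doorway
for c in ("side","scene"):
    im,W=seen(c,["waste_box"])
    for r in bot.pinpoint("doorway",c)[:2]: 
        u,v=np.round(r["at"]).astype(int); print(c,r["score"],u,v,W[v,u])
    P=W.reshape(-1,3); L=P[(abs(P[:,2]-.191)<.005)&(abs(P[:,0]-.554)<.08)&(P[:,1]>.27)&(P[:,1]<.4)]
    if len(L)>20: print("ledge",top(L))
    F=P[(P[:,2]>.03)&(P[:,2]<.17)&(abs(P[:,0]-.554)<.06)&(abs(P[:,1]-.362)<.03)]
    if len(F)>20:
        k=np.polyfit(F[:,0]-.554,F[:,1],1);print("front y at x=.554",k, len(F))
go([.55,.25,.25],0)
E
```

```text
t: 5.57
eef_pos: [0.4568, -0.0023, 0.4022]
tool_rot: [0.006, 0.065, 0.998, 0.002]
contact_force: [1.2, 0.4, -1.3]
gripper_width: 0.497
grasp_force: 61.9
side waste_box 0.88 [206.0, 148.0] {'z': 250, 'c': [561.0, 484.0], 's': [253.0, 137.0], 'a': 85.9, 'n': 1260}
side 0.76 221 148 [0.55809797 0.36450708 0.18750032]
ledge {'z': 193, 'c': [544.0, 340.0], 's': [142.0, 79.0], 'a': -16.3, 'n': 385}
front y at x=.554 [-0.07030885  0.36089959] 928
scene waste_box 0.77 [411.0, 320.0] {'z': 250, 'c': [564.0, 494.0], 's': [260.0, 143.0], 'a': 84.9, 'n': 5949}
scene 0.86 368 267 [0.60763589 0.400479   0.24656221]
ledge {'z': 192, 'c': [578.0, 333.0], 's': [150.0, 64.0], 'a': 32.7, 'n': 194}
grasp [453.7  -1.9 238.5] ytool 82.6 tilt [-0.003 -0.001 -1.   ] -> xyz mm, yaw [-62.8 262.3 -12. ] 82.6
```

```bash
python3 -c "
from h import *
go([.549,.255,.235],-4)"; python3 -m pendant '[[0,0,0,0,7],[0,0,0,0,7],[0,0,0,0,7],[0,0,0,0,7],[0,0,0,0,7],[0,0,0,0,7],[0,0,0,0,7],[0,0,0,0,7],[0,0,0,0,7],[0,0,0,0,7],[0,0,0,0,7],[0,0,0,0,7]]';python3 -c "
from h import *
go([.549,.255,.235],-4)"
```

```text
grasp [453.7  -1.9 238.5] ytool 82.6 tilt [-0.003 -0.001 -1.   ] -> xyz mm, yaw [-61.2 267.1   3. ] 86.6
t: 6.87
eef_pos: [0.4545, -0.0018, 0.3936]
tool_rot: [-0.001, 0.718, 0.696, -0.002]
contact_force: [0.3, 0.2, -1.3]
gripper_width: 0.5
grasp_force: 61.5
grasp [454.   -2.  238.6] ytool -1.8 tilt [-0.003 -0.001 -1.   ] -> xyz mm, yaw [259.9  86.9   2.9] 2.2
```

```bash
python3 -m pendant '[[0,0.026,0.0087,0.0003,0],[0,0.026,0.0087,0.0003,0],[0,0.026,0.0087,0.0003,0],[0,0.026,0.0087,0.0003,0],[0,0.026,0.0087,0.0003,0],[0,0.026,0.0087,0.0003,0],[0,0.026,0.0087,0.0003,0],[0,0.026,0.0087,0.0003,0],[0,0.026,0.0087,0.0003,0],[0,0.026,0.0087,0.0003,0],[0,0,0,0,2.2],[0,0,0,0,0]]';python3 - <<'E'
from h import *
go([.549,.260,.215],-4)
im,W=cloud("side");cv2.imwrite("pics/s1.png",cv2.resize(im[80:260,120:360],(720,540)))
E
```

```text
t: 7.87
eef_pos: [0.5481, 0.2578, 0.3896]
tool_rot: [-0.0, 0.729, 0.685, -0.002]
contact_force: [-0.3, -0.7, -0.7]
gripper_width: 0.503
grasp_force: 61.6
grasp [547.6 257.4 234.6] ytool -3.6 tilt [-0.003 -0.003 -1.   ] -> xyz mm, yaw [ 2.7  1.3 19.6] 0.4
```

View pics/s1.png

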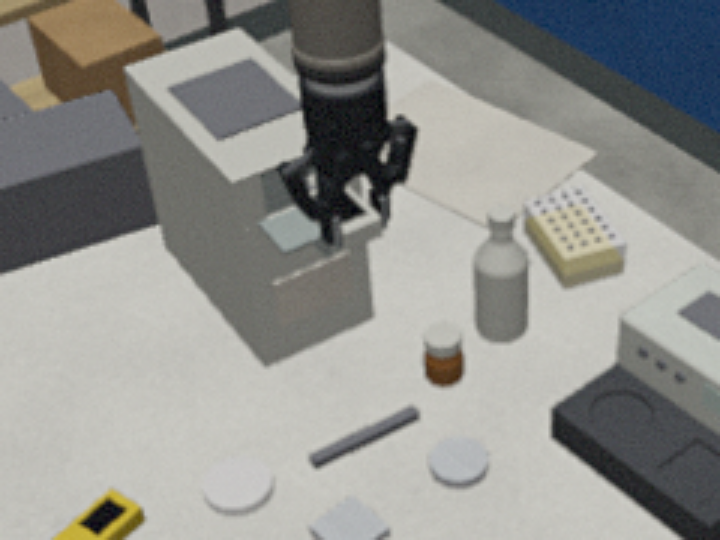

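Side crop: the gripper holds the cartridge in front of the ledge at crop (290,228), level and above it. Lower, then drive in.

```bash
python3 -m pendant '[[0,0.0027,0.001,0.01,0],[0,0,0,0.009,0],[0,0,0,0,0],[0,0.015,0,0,0],[0,0.015,0,0,0],[0,0.015,0,0,0],[0,0.01,0,0,0],[0,0.01,0,0,0],[0,0,0,0,0]]';python3 - <<'E'
from h import *
go([.5548,.345,.213],-4)
im,W=cloud("side");cv2.imwrite("pics/s2.png",cv2.resize(im[100:200,160:300],(700,500)))
E
```

```text
t: 8.67
eef_pos: [0.5531, 0.3271, 0.3728]
tool_rot: [-0.001, 0.728, 0.686, 0.0]
contact_force: [-0.1, 1.6, -2.5]
gripper_width: 0.502
grasp_force: 61.6
grasp [553.  327.3 217.8] ytool -3.4 tilt [-0.     0.001 -1.   ] -> xyz mm, yaw [17.7  0.7  4.8] 0.6
```

View pics/s2.png

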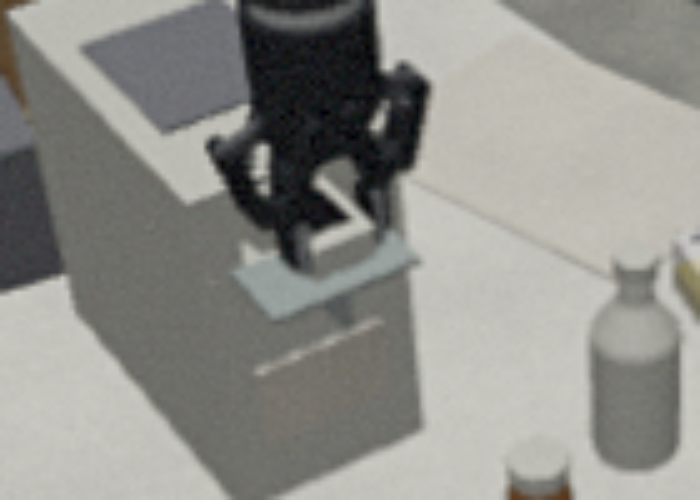

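Centred on the ledge, cartridge nose going in under the flap. Continue and release.

```bash
python3 -m pendant '[[0,0.009,0,0,0],[0,0.009,0.0005,0,0],[0,0,0,0,0],[0.06,0,0,0,0],[0.06,0,0,0,0],[0.06,0,0,0,0],[0.06,0,0,0,0],[0.06,0,0,0,0],[0.06,0,0,0,0]]';python3 - <<'E'
from h import *
go([.5548,.345,.213],-4)
im,W=cloud("side");cv2.imwrite("pics/s3.png",cv2.resize(im[100:200,160:300],(700,500)))
E
```

```text
t: 9.47
eef_pos: [0.5554, 0.3411, 0.3732]
tool_rot: [0.0, 0.729, 0.684, 0.0]
contact_force: [-0.6, -0.4, -0.2]
gripper_width: 0.706
grasp_force: 0.0
grasp [555.5 341.2 218.2] ytool -3.7 tilt [ 0.  0. -1.] -> xyz mm, yaw [ 3.8 -0.9  5.2] 0.3
```

View pics/s3.png

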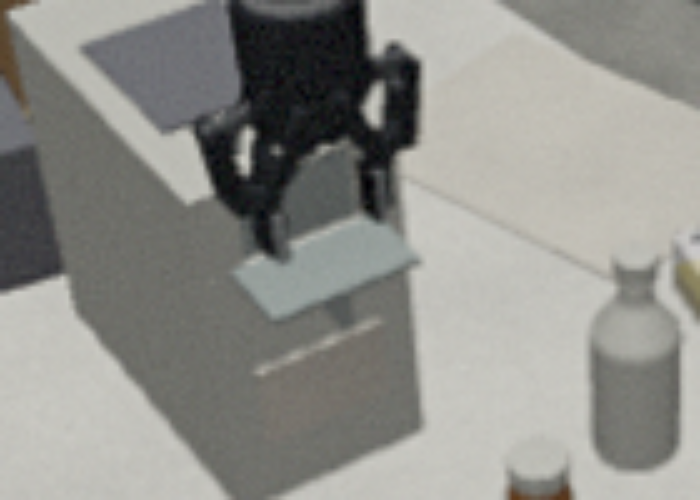

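The cartridge is gone and the flap hangs shut at crop (325,195). Next cartridge.

```bash
python3 -m pendant '[[0.07,-0.025,0,-0.005,0],[0.07,-0.035,0,-0.01,0],[0.07,-0.04,0,0,0],[0.07,-0.04,0,0,0],[0.07,-0.04,0,0,0],[0.07,-0.038,-0.01,0,-7],[0.07,-0.038,-0.01,0,-7],[0.07,-0.038,-0.01,0,-7],[0.07,-0.035,-0.015,0,-7],[0.07,-0.03,-0.02,0,-7],[0.07,-0.02,-0.03,0,-7],[0.07,-0.01,-0.03,0,-7]]';python3 - <<'E'
from h import *
go([.46,-.06,.21],88)
E
```

```text
t: 10.52
eef_pos: [0.4777, -0.0869, 0.3883]
tool_rot: [0.001, 0.38, 0.925, -0.0]
contact_force: [0.3, -0.9, -0.3]
gripper_width: 0.819
grasp_force: 0.0
grasp [477.8 -87.  233.3] ytool 45.3 tilt [ 0.001 -0.001 -1.   ] -> xyz mm, yaw [31.7  6.6 23.3] -42.7
```

```bash
python3 -m pendant '[[0.07,0.016,0.003,0,0],[0.07,0.016,0.003,0,0],[0.07,0,0,0,-7],[0.07,0,0,0,-7],[0.07,0,0,0,-7],[0.07,0,0,0,-7],[0.07,0,0,0,-7],[0.07,0,0,0,-7],[0.07,0,0,0,0]]';python3 - <<'E'
from h import *
seen("wrist",["cart0"])
E
```

```text
t: 11.27
eef_pos: [0.4598, -0.0574, 0.3882]
tool_rot: [0.0, 0.024, 1.0, 0.0]
contact_force: [-0.3, -0.4, 0.3]
gripper_width: 0.818
grasp_force: 0.0
wrist cart0 0.74 [239.0, 151.0] {'z': 25, 'c': [423.0, -101.0], 's': [98.0, 43.0], 'a': -0.3, 'n': 4086}
wrist cart0 0.71 [252.0, 267.0] {'z': 25, 'c': [554.0, -100.0], 's': [97.0, 43.0], 'a': 8.9, 'n': 2948}
```

```bash
python3 -m pendant '[[0.07,-0.0005,-0.011,0.035,0],[0.07,-0.0005,-0.011,0.035,0],[0.07,-0.0005,-0.011,0.035,0],[0.07,-0.0005,-0.011,0.035,0],[0.07,0,0,0.03,-2],[0.07,0,0,0.02,0],[0.07,0,0,0.014,0],[0.07,0,0,0.009,0],[0.07,0,0,0,0]]' 60;  python3 -c "
from h import *
go([.460,-.101,.02],89.7)"
```

```text
t: 12.12
eef_pos: [0.4591, -0.1012, 0.1736]
tool_rot: [-0.001, 0.009, 1.0, -0.0]
contact_force: [0.1, 0.8, 0.2]
gripper_width: 0.82
grasp_force: 0.0
grasp [ 458.7 -101.2   18.6] ytool 88.9 tilt [-0.003  0.    -1.   ] -> xyz mm, yaw [-1.3  0.2 -1.4] -0.8
```

```bash
python3 -m pendant '[[0.0,0,0,0,0],[0.0,0,0,0,0],[0.0,0,0,0,0],[0.0,0,0,0,0],[0.0,0,0,-0.02,0],[0.0,0,0,-0.04,0],[0.0,0,0,-0.04,0],[0.0,0,0,-0.04,0],[0.0,0,0,-0.04,7],[0.0,0,0,-0.04,7],[0.0,0,0,0,7],[0,0,0,0,7]]' 60 && python3 -m pendant '[[0,0,0,0,7],[0,0,0,0,7],[0,0,0,0,7],[0,0,0,0,7],[0,0,0,0,7],[0,0,0,0,7],[0,0,0,0,7],[0,0,0,0,7],[0,0,0,0,7],[0,0,0,0,2.0],[0,0,0,0,0]]';  python3 -c "
from h import *
go([.548,.260,.235],-4)"
```

```text
t: 13.12
eef_pos: [0.46, -0.1015, 0.3981]
tool_rot: [0.003, 0.253, 0.968, 0.001]
contact_force: [-0.2, 0.0, -1.1]
gripper_width: 0.499
grasp_force: 61.7
t: 14.03
eef_pos: [0.4592, -0.1012, 0.3952]
tool_rot: [-0.0, 0.731, 0.682, 0.0]
contact_force: [0.5, -0.2, -1.3]
gripper_width: 0.505
grasp_force: 61.6
grasp [ 459.2 -101.2  240.2] ytool -4.0 tilt [ 0.  0. -1.] -> xyz mm, yaw [366.5  63.3   5.3] -0.0
```

```bash
python3 -m pendant '[[0,0.0305,0.0053,0.0005,0],[0,0.0305,0.0053,0.0005,0],[0,0.0305,0.0053,0.0005,0],[0,0.0305,0.0053,0.0005,0],[0,0.0305,0.0053,0.0005,0],[0,0.0305,0.0053,0.0005,0],[0,0.0305,0.0053,0.0005,0],[0,0.0305,0.0053,0.0005,0],[0,0.0305,0.0053,0.0005,0],[0,0.0305,0.0053,0.0005,0],[0,0.0305,0.0053,0.0005,0],[0,0.0305,0.0053,0.0005,0]]';  python3 -c "
from h import *
go([.548,.260,.216],-4)"
```

```text
t: 15.03
eef_pos: [0.548, 0.2609, 0.3891]
tool_rot: [-0.0, 0.73, 0.683, -0.0]
contact_force: [0.6, 0.2, -0.6]
gripper_width: 0.501
grasp_force: 61.6
grasp [548.  261.  234.1] ytool -3.8 tilt [-0.  0. -1.] -> xyz mm, yaw [-1.   0.1 18.1] 0.2
```

```bash
python3 -m pendant '[[0,0,0.001,0.01,0],[0,0,0,0.009,0],[0,0,0,0,0],[0,0.015,0,0,0],[0,0.015,0,0,0],[0,0.015,0,0,0],[0,0.01,0,0,0],[0,0.01,0,0,0],[0,0.009,0,0,0],[0,0.009,0,0,0],[0,0,0,0,0]]' && python3 -c "
from h import *
go([.555,.344,.216],-4)" && python3 -m pendant '[[0.06,0,0,0,0],[0.06,0,0,0,0],[0.06,0,0,0,0],[0.06,0,0,0,0],[0.06,0,0,0,0],[0.06,0,0,0,0]]';python3 - <<'E'
from h import *
im,W=cloud("side");cv2.imwrite("pics/s4.png",cv2.resize(im[100:200,160:300],(420,300)))
E
```

```text
t: 15.95
eef_pos: [0.5544, 0.345, 0.3698]
tool_rot: [-0.0, 0.73, 0.683, 0.0]
contact_force: [-0.5, 0.9, -2.3]
gripper_width: 0.502
grasp_force: 61.6
grasp [554.4 345.2 214.8] ytool -3.8 tilt [-0.     0.001 -1.   ] -> xyz mm, yaw [-1.1  0.7 -1.2] 0.2
t: 16.45
eef_pos: [0.555, 0.3419, 0.3702]
tool_rot: [-0.0, 0.731, 0.682, 0.0]
contact_force: [0.3, -1.0, -0.2]
gripper_width: 0.705
grasp_force: 0.0
```

View pics/s4.png

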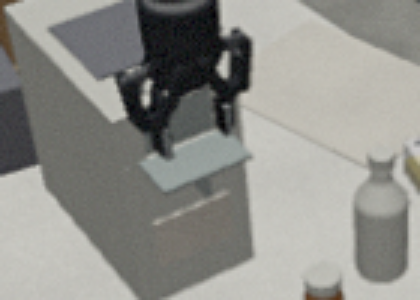

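Second is in, flap shut. Third.

```bash
python3 -m pendant '[[0.07,-0.025,0,-0.005,0],[0.07,-0.035,0,-0.01,0],[0.07,-0.04,0,0,0],[0.07,-0.04,0,0,0],[0.07,-0.04,0,0,0],[0.07,-0.038,0,0,-7],[0.07,-0.038,-0.005,0,-7],[0.07,-0.038,-0.01,0,-7],[0.07,-0.035,-0.012,0,-7],[0.07,-0.03,-0.015,0,-7],[0.07,-0.02,-0.02,0,-7],[0.07,-0.01,-0.02,0,-7]]' && python3 -m pendant '[[0.07,0,0,0,-7],[0.07,0,0,0,-7],[0.07,0,0,0,-7],[0.07,0,0,0,-7],[0.07,0,0,0,-7],[0.07,0,0,0,-7],[0.07,0,0,0,-7],[0.07,0,0,0,-4],[0.07,0,0,0,0]]';python3 - <<'E'
from h import *
seen("wrist",["cart0"])
go([.5906,-.0943,.08],98.9)
E
```

```text
t: 17.5
eef_pos: [0.5142, -0.0733, 0.3854]
tool_rot: [0.001, 0.382, 0.924, -0.0]
contact_force: [0.2, -0.1, -0.1]
gripper_width: 0.819
grasp_force: 0.0
t: 18.25
eef_pos: [0.5144, -0.0703, 0.3851]
tool_rot: [0.0, -0.07, 0.998, 0.0]
contact_force: [0.5, 0.4, 0.3]
gripper_width: 0.822
grasp_force: 0.0
wrist cart0 0.89 [250.0, 218.0] {'z': 26, 'c': [555.0, -100.0], 's': [99.0, 42.0], 'a': 8.2, 'n': 3548}
grasp [514.5 -70.3 230.1] ytool 97.8 tilt [ 0.  0. -1.] -> xyz mm, yaw [-72.1 -34.1 150.1] -1.1
```

```bash
python3 -m pendant '[[0.07,-0.0144,-0.0068,0.03,0],[0.07,-0.0144,-0.0068,0.03,0],[0.07,-0.0144,-0.0068,0.03,0],[0.07,-0.0144,-0.0068,0.03,0],[0.07,-0.0144,-0.0068,0.03,0],[0.07,0,0,0.02,0],[0.07,0,0,0.02,0],[0.07,0,0,0.012,0],[0.07,0,0,0.008,0],[0.07,0,0,0,0]]' 60 && python3 -c "
from h import *
go([.591,-.0945,.02],98.2)" && python3 -m pendant '[[0.0,0,0,0,0],[0.0,0,0,0,0],[0.0,0,0,0,0],[0.0,0,0,0,0],[0.0,0,0,-0.02,0],[0.0,0,0,-0.04,0],[0.0,0,0,-0.04,0],[0.0,0,0,-0.04,0],[0.0,0,0,-0.04,7],[0.0,0,0,-0.04,7],[0.0,0,0,0,7],[0,0,0,0,7]]' 60 && python3 -m pendant '[[0,0,0,0,7],[0,0,0,0,7],[0,0,0,0,7],[0,0,0,0,7],[0,0,0,0,7],[0,0,0,0,7],[0,0,0,0,7],[0,0,0,0,7],[0,0,0,0,7],[0,0,0,0,7],[0,0,0,0,4.0],[0,0,0,0,0]]';  python3 -c "
from h import *
go([.548,.260,.235],-4)"
```

```text
t: 19.18
eef_pos: [0.5899, -0.0936, 0.1737]
tool_rot: [-0.001, -0.069, 0.998, 0.0]
contact_force: [-0.6, 0.5, 0.8]
gripper_width: 0.82
grasp_force: 0.0
grasp [589.6 -93.6  18.7] ytool 97.9 tilt [-0.002  0.    -1.   ] -> xyz mm, yaw [-1.3 -1.1 -1.3] -0.3
t: 20.18
eef_pos: [0.591, -0.0942, 0.3988]
tool_rot: [0.003, 0.177, 0.984, 0.001]
contact_force: [-0.5, -0.2, -1.4]
gripper_width: 0.5
grasp_force: 61.5
t: 21.18
eef_pos: [0.5903, -0.0935, 0.3951]
tool_rot: [-0.0, 0.732, 0.681, 0.0]
contact_force: [0.3, -0.5, 0.1]
gripper_width: 0.507
grasp_force: 61.4
grasp [590.2 -93.5 240.1] ytool -4.2 tilt [-0.  0. -1.] -> xyz mm, yaw [349.5 -67.9   5.2] -0.2
```

```bash
python3 -m pendant '[[0,0.0291,-0.0057,0.0005,0],[0,0.0291,-0.0057,0.0005,0],[0,0.0291,-0.0057,0.0005,0],[0,0.0291,-0.0057,0.0005,0],[0,0.0291,-0.0057,0.0005,0],[0,0.0291,-0.0057,0.0005,0],[0,0.0291,-0.0057,0.0005,0],[0,0.0291,-0.0057,0.0005,0],[0,0.0291,-0.0057,0.0005,0],[0,0.0291,-0.0057,0.0005,0],[0,0.0291,-0.0057,0.0005,0],[0,0.0291,-0.0057,0.0005,0]]';  python3 -c "
from h import *
go([.548,.260,.216],-4)"
```

```text
t: 22.18
eef_pos: [0.5464, 0.2606, 0.3893]
tool_rot: [-0.0, 0.731, 0.683, 0.0]
contact_force: [0.5, -0.1, -1.1]
gripper_width: 0.499
grasp_force: 61.4
grasp [546.4 260.7 234.3] ytool -3.9 tilt [-0.     0.001 -1.   ] -> xyz mm, yaw [-0.6  1.6 18.3] 0.1
```

```bash
python3 -m pendant '[[0,0,0.002,0.01,0],[0,0,0,0.009,0],[0,0,0,0,0],[0,0.015,0,0,0],[0,0.015,0,0,0],[0,0.015,0,0,0],[0,0.01,0,0,0],[0,0.01,0,0,0],[0,0.009,0,0,0],[0,0.009,0,0,0],[0,0,0,0,0]]' && python3 -c "
from h import *
go([.555,.344,.216],-4)" && python3 -m pendant '[[0.06,0,0,0,0],[0.06,0,0,0,0],[0.06,0,0,0,0],[0.06,0,0,0,0],[0.06,0,0,0,0],[0.06,0,0,0,0],[0.07,-0.03,0,-0.01,0],[0.07,-0.04,0,-0.01,0],[0.07,-0.04,0,0,0],[0.07,-0.04,0,0,0],[0.07,-0.04,0,0,0],[0.07,-0.03,0,0,0]]';python3 - <<'E'
from h import *
im,W=seen("side",["cart0","round_plate","square_plate"]);cv2.imwrite("pics/s5.png",im)
seen("scene",["cart0","round_plate","square_plate"])
E
```

```text
t: 23.1
eef_pos: [0.5544, 0.3447, 0.3697]
tool_rot: [-0.0, 0.731, 0.683, 0.0]
contact_force: [0.1, 1.3, -3.0]
gripper_width: 0.504
grasp_force: 61.3
grasp [554.4 344.9 214.7] ytool -3.9 tilt [-0.     0.001 -1.   ] -> xyz mm, yaw [-0.8  0.6 -1.3] 0.1
t: 24.1
eef_pos: [0.5387, 0.1186, 0.3904]
tool_rot: [0.0, 0.733, 0.681, 0.0]
contact_force: [0.6, -0.6, -0.1]
gripper_width: 0.814
grasp_force: 0.0
side cart0 0.71 [150.0, 259.0] {'z': 27, 'c': [223.0, 264.0], 's': [96.0, 43.0], 'a': 17.3, 'n': 307}
side cart0 0.58 [216.0, 143.0] {'z': 233, 'c': [555.0, 365.0], 's': [65.0, 7.0], 'a': -3.0, 'n': 42}
side round_plate 0.84 [274.0, 235.0] {'z': 16, 'c': [555.0, 116.0], 's': [56.0, 50.0], 'a': 29.2, 'n': 156}
side square_plate 0.69 [235.0, 260.0] {'z': 18, 'c': [420.0, 117.0], 's': [52.0, 50.0], 'a': -86.9, 'n': 187}
scene cart0 0.69 [410.0, 242.0] {'z': 25, 'c': [195.0, 265.0], 's': [40.0, 26.0], 'a': -81.4, 'n': 57}
scene round_plate 0.83 [290.0, 274.0] {'z': 16, 'c': [558.0, 123.0], 's': [59.0, 54.0], 'a': -87.5, 'n': 200}
scene square_plate 0.77 [321.0, 256.0] {'z': 16, 'c': [426.0, 124.0], 's': [54.0, 51.0], 'a': -83.1, 'n': 188}
```

View pics/s5.png

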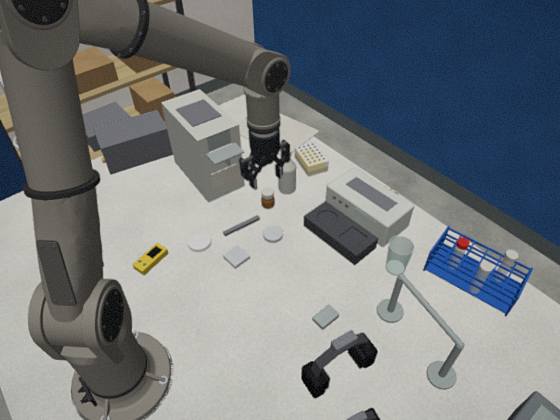

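All white cartridges are gone (only the yellow look-alike remains at (150,259)), and the flap is shut. Next are the plates, starting with the round one.

```bash
python3 -m pendant '[[0.085,0,0.005,0,-7],[0.085,0,0.005,0,-7],[0.085,0,0.005,0,-7],[0.085,0,0.005,0,-7],[0.085,0,0,0,-7],[0.085,0,0,0,-7],[0.085,0,0,0,-7],[0.085,0,0,0,-7],[0.085,0,0,0,-7],[0.085,0,0,0,-7],[0.085,0,0,0,-7],[0.085,0,0,0,-7]]' && python3 -m pendant '[[0.085,0,0,0,-7],[0.085,0,0,0,-6],[0.085,0,0,0,0]]'
python3 - <<'E'
from h import *
im,W=seen("wrist",["round_plate","square_plate"])
go([.555,.117,.08],93)
go([.74,-.01,.22],93)
E
```

```text
t: 25.5
eef_pos: [0.559, 0.1261, 0.3897]
tool_rot: [-0.0, 0.084, 0.996, -0.0]
contact_force: [0.2, 0.6, -0.8]
gripper_width: 0.998
grasp_force: 0.0
t: 25.75
eef_pos: [0.559, 0.1259, 0.3898]
tool_rot: [-0.0, -0.028, 1.0, 0.0]
contact_force: [-0.1, -0.4, 0.1]
gripper_width: 0.992
grasp_force: 0.0
wrist round_plate 0.76 [277.0, 180.0] {'z': 15, 'c': [554.0, 120.0], 's': [57.0, 56.0], 'a': 30.2, 'n': 2270}
wrist round_plate 0.45 [190.0, 304.0] {'z': 52, 'c': [735.0, 85.0], 's': [124.0, 74.0], 'a': -36.5, 'n': 353}
wrist square_plate 0.84 [286.0, 46.0] {'z': 15, 'c': [421.0, 119.0], 's': [55.0, 54.0], 'a': 3.6, 'n': 3332}
grasp [559.  125.4 234.8] ytool 92.8 tilt [-0.  0. -1.] -> xyz mm, yaw [  4.3  -8.2 154.8] -0.2
grasp [559.  125.4 234.8] ytool 92.8 tilt [-0.  0. -1.] -> xyz mm, yaw [-174.2 -144.1   14.8] -0.2
```

```bash
python3 -m pendant '[[0.08,0.0012,-0.0014,0.035,0],[0.08,0.0012,-0.0014,0.035,0],[0.08,0.0012,-0.0014,0.035,0],[0.08,0.0012,-0.0014,0.035,0],[0.08,0,0,0.035,0],[0.08,0,0,0.02,0],[0.08,0,0,0.012,0],[0.08,0,0,0.008,0],[0.08,0,0,0.003,0],[0.08,0,0,0,0]]' 50 && python3 -c "
from h import *
go([.554,.120,.016],93)" && python3 -m pendant '[[0.0,0,0,0,0],[0.0,0,0,0,0],[0.0,0,0,0,0],[0.0,0,0,0,0],[0.0,0,0,0,0]]' 50 && python3 -c "
from h import *
go([.554,.120,.016],93)" && python3 -m pendant '[[0.0,0,0,-0.02,0],[0.0,0,0,-0.04,0],[0.0,0,0,-0.04,0],[0.0,0,0,-0.04,0],[0.0,0,0,-0.03,0]]';python3 -c "
from h import *
go([.72,.02,.19],93)"
```

```text
t: 26.73
eef_pos: [0.5549, 0.1191, 0.1723]
tool_rot: [0.0, -0.025, 1.0, 0.0]
contact_force: [-0.9, -0.0, 0.2]
gripper_width: 0.938
grasp_force: 0.0
grasp [555.  119.1  17.3] ytool 92.9 tilt [ 0.001  0.    -1.   ] -> xyz mm, yaw [0.9 0.9 1.3] -0.1
t: 27.15
eef_pos: [0.5552, 0.1191, 0.1739]
tool_rot: [0.001, -0.026, 1.0, 0.001]
contact_force: [-1.9, 0.5, 7.3]
gripper_width: 0.677
grasp_force: 51.9
grasp [555.6 119.3  18.9] ytool 92.9 tilt [ 0.003  0.001 -1.   ] -> xyz mm, yaw [1.6 0.8 2.9] -0.1
t: 27.57
eef_pos: [0.5547, 0.1187, 0.3464]
tool_rot: [0.002, -0.025, 1.0, 0.001]
contact_force: [0.8, 0.1, -1.7]
gripper_width: 0.679
grasp_force: 54.2
grasp [555.4 118.9 191.4] ytool 92.9 tilt [ 0.004  0.002 -1.   ] -> xyz mm, yaw [-159.4 -107.2    1.9] -0.1
```

Closing pressed the fingertips on the bench (7 N), so the tips sit at the plate's underside and would foul the stage rim. I'll set it down and regrip about 6 mm higher.

```bash
python3 -m pendant '[[0.0,0,0,0.04,0],[0.0,0,0,0.04,0],[0.0,0,0,0.04,0],[0.0,0,0,0.04,0],[0.0,0,0,0.01,0],[0.0,0,0,0.001,0],[0.07,0,0,0,0],[0.07,0,0,0,0],[0.07,0,0,-0.006,0],[0.07,0,0,0,0],[0.07,0,0,0,0]]' && python3 -c "
from h import *
go([.554,.120,.024],93)"
```

```text
t: 28.48
eef_pos: [0.5549, 0.1191, 0.1783]
tool_rot: [0.001, -0.026, 1.0, 0.0]
contact_force: [0.2, 0.1, 0.6]
gripper_width: 0.822
grasp_force: 0.0
grasp [555.2 119.2  23.3] ytool 92.9 tilt [ 0.002  0.001 -1.   ] -> xyz mm, yaw [ 1.2  0.9 -0.7] -0.1
```

```bash
python3 -m pendant '[[0.07,0,0,-0.0015,0],[0.0,0,0,0,0],[0.0,0,0,0,0],[0.0,0,0,0,0],[0.0,0,0,0,0],[0.0,0,0,-0.03,0],[0.0,0,0,-0.04,0],[0.0,0,0,-0.04,0],[0.0,0,0,-0.04,0],[0.0,0,0,-0.03,0],[0,0,0,0,0]]' 50
python3 - <<'E'
from h import *
im,W=cloud("wrist"); cv2.imwrite("pics/w2.png",im)
go([.72,.02,.19],93)
E
```

```text
t: 29.4
eef_pos: [0.5564, 0.1189, 0.3651]
tool_rot: [0.005, -0.025, 1.0, 0.002]
contact_force: [0.7, -0.3, -1.0]
gripper_width: 0.661
grasp_force: 53.4
grasp [556.4 119.4 207. ] ytool 92.9 tilt [ 0.006  0.003 -1.   ] -> xyz mm, yaw [-158.1 -107.7   17.8] -0.1
```

View pics/w2.png

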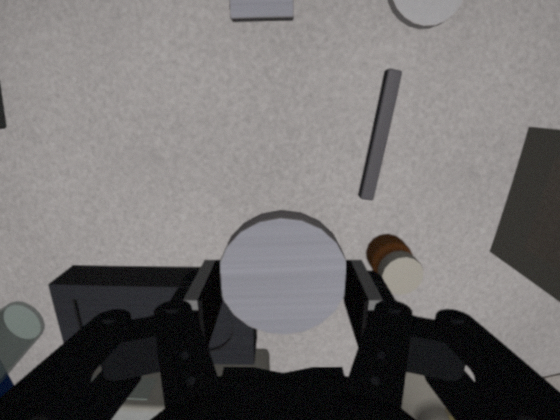

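Wrist view: the round plate is held centred at (284,270); the reader stage is lower left. Now I'll look at the pockets from beyond the reader.

```bash
python3 -m pendant '[[0,-0.0238,-0.01,0,0],[0,-0.0238,-0.01,0,0],[0,-0.0238,-0.01,0,0],[0,-0.0238,-0.01,0,0],[0,-0.0238,-0.01,0,0],[0,-0.0238,-0.01,0,0],[0,-0.0238,-0.01,0,0],[0,-0.0238,-0.01,0,0],[0,-0.0238,-0.01,0,0],[0,-0.0238,-0.01,0,0],[0,0,0,0,0]]'
cat > pk.py <<'E'
from h import *
im,W=cloud("wrist"); 
P=W.reshape(-1,3)
S=(abs(P[:,2]-.0455)<.0025)&(abs(P[:,0]-.707)<.09)&(abs(P[:,1]+.01)<.14)
F=(abs(P[:,2]-.0395)<.0025)&(abs(P[:,0]-.707)<.09)&(abs(P[:,1]+.01)<.14)
print("z med",np.median(P[S,2]),np.median(P[F,2]))
print("stage",top(P[S|F],.01))
lab=F.reshape(W.shape[:2]).astype(np.uint8)
lab=cv2.morphologyEx(lab,cv2.MORPH_OPEN,np.ones((3,3)))
n,L,st,_=cv2.connectedComponentsWithStats(lab)
for i in range(1,n):
    if st[i,4]>150: print(st[i],top(W[L==i],.004))
for nm in("round_pocket","square_pocket"):
    for r in bot.pinpoint(nm,"wrist")[:1]:
        u,v=np.round(r["at"]).astype(int); print(nm,round(r["score"],2),u,v,(W[v,u]*1000).round(1))
E
python3 - <<'E'
exec(open('pk.py').read())
cv2.imwrite("pics/w3.png",im)
E
```

```text
t: 30.37
eef_pos: [0.7996, 0.0283, 0.3547]
tool_rot: [-0.001, -0.024, 1.0, -0.001]
contact_force: [-1.3, -1.0, -1.8]
gripper_width: 0.663
grasp_force: 53.4
z med 0.045157522555297896 0.03921844447435295
stage {'z': 46, 'c': [710.0, -9.0], 's': [229.0, 108.0], 'a': -87.4, 'n': 32116}
[ 269   44   78   80 4923] {'z': 40, 'c': [701.0, 42.0], 's': [63.0, 62.0], 'a': -86.8, 'n': 4923}
[ 142   46   76   78 5368] {'z': 40, 'c': [706.0, -63.0], 's': [60.0, 59.0], 'a': 2.8, 'n': 5368}
round_pocket 0.64 309 89 [704.8  43.1  38.6]
square_pocket 0.63 178 83 [704.5 -64.4  38.5]
```

View pics/w3.png

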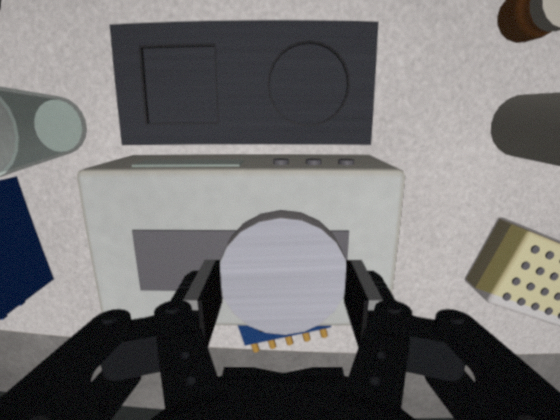

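Wrist view: stage with square pocket (178,83) and round pocket (309,83); plate in hand at (284,270). Measure the held plate with the same camera.

```bash
cat > held.py <<'E'
from h import *
def held(nm,centre_px=(284,270)):
    im,W=cloud("wrist"); rs=[r for r in bot.trace(nm,"wrist")]
    for r in rs:
        mk=cv2.erode(r["mask"].astype(np.uint8),np.ones((3,3)))>0
        if not mk[centre_px[1]-15:centre_px[1]+15,centre_px[0]].any(): continue
        e,R=tool(); g=e+R[:,2]*.155
        P=W[mk]; P=P[np.isfinite(P[:,0])]
        z=np.percentile(P[:,2],60); T=P[abs(P[:,2]-z)<.005]
        Q=((T-g)@R*1000)
        c,s,a=cv2.minAreaRect(Q[:,:2].astype(np.float32))
        (cx,cy),rad=cv2.minEnclosingCircle(Q[:,:2].astype(np.float32))
        print(nm,round(r["score"],2),"in tool: rect",np.round(c,1),np.round(s,1),round(a,1),"circ",round(cx,1),round(cy,1),round(rad,1),"top dz",np.median(Q[:,2]).round(1))
held("round_plate")
E
python3 - <<'E'
from held import *
go([.702,.0425,.10],92.8)
E
```

```text
round_plate 0.61 in tool: rect [ 1.6 -2.4] [59.2 56. ] 3.9 circ 1.5 -2.4 29.8 top dz 12.2
grasp [796.2  32.2 202.4] ytool 93.0 tilt [-0.002  0.001 -1.   ] -> xyz mm, yaw [ 93.3  15.2 102.6] 0.2
```

```bash
python3 -m pendant '[[0,0.0231,0.0043,0,0],[0,0.0231,0.0043,0,0],[0,0.0231,0.0043,0,0],[0,0.0231,0.0043,0,0],[0,0,0,0.035,0],[0,0,0,0.035,0],[0,0,0,0.03,0],[0,0,0,0.02,0],[0,0,0,0.008,0],[0,0,0,0,0],[0,0,0,0,0]]'
python3 - <<'E'
from h import *
go([.702,.0425,.074],92.8)
E
```

```text
t: 31.53
eef_pos: [0.7042, 0.044, 0.2315]
tool_rot: [0.0, -0.026, 1.0, 0.0]
contact_force: [0.3, -0.2, -0.1]
gripper_width: 0.664
grasp_force: 53.4
grasp [704.4  44.   76.5] ytool 93.0 tilt [ 0.001  0.    -1.   ] -> xyz mm, yaw [ 2.4 -1.4  2.5] 0.2
```

```bash
python3 -m pendant '[[0,0.0013,0.0006,0.003,0],[0,0,0,0,0],[0,0,0,0.003,0],[0,0,0,0,0]]'
python3 - <<'E'
from h import *
go([.703,.0446,.0635],92.8)
E
python3 -m pendant '[[0,0,0,0.003,0],[0,0,0,0,0]]'
python3 - <<'E'
from h import *
go([.703,.0446,.0635],92.8)
E
```

```text
t: 31.87
eef_pos: [0.7029, 0.0443, 0.2249]
tool_rot: [0.0, -0.026, 1.0, 0.0]
contact_force: [-0.7, -1.0, -1.6]
gripper_width: 0.666
grasp_force: 53.4
grasp [703.   44.3  69.9] ytool 92.9 tilt [ 0.001  0.    -1.   ] -> xyz mm, yaw [-0.   0.3  6.4] 0.1
t: 32.03
eef_pos: [0.7027, 0.0442, 0.2212]
tool_rot: [-0.0, -0.026, 1.0, 0.0]
contact_force: [-0.1, -0.3, -0.8]
gripper_width: 0.671
grasp_force: 53.4
grasp [702.6  44.2  66.2] ytool 92.9 tilt [-0.  0. -1.] -> xyz mm, yaw [-0.4  0.3  2.7] 0.1
```

```bash
python3 -m pendant '[[0,0,0,0.002,0],[0,0,0,0,0],[0,0,0,0.0015,0],[0,0,0,0,0]]'
python3 - <<'E'
from h import *
go([.703,.0446,.0635],92.8)
E
```

```text
t: 32.37
eef_pos: [0.7029, 0.0442, 0.2189]
tool_rot: [-0.0, -0.026, 1.0, 0.0]
contact_force: [-2.4, 1.2, 5.6]
gripper_width: 0.664
grasp_force: 54.2
grasp [702.9  44.2  63.9] ytool 92.9 tilt [-0.  0. -1.] -> xyz mm, yaw [-0.1  0.4  0.4] 0.1
```

Contact at floor height, so it's seated. Release, back off and check.

```bash
python3 -m pendant '[[0.08,0,0,0,0],[0.08,0,0,0,0],[0.08,0,0,0,0],[0.08,0,0,-0.01,0],[0.08,0,0,-0.04,0],[0.08,0,0,-0.04,0],[0.08,0,0,-0.04,0],[0.08,-0.03,0,-0.02,0],[0.08,-0.03,0,0,0],[0.08,0,0,0,0]]'
python3 - <<'E'
from h import *
seen("wrist",["round_plate"])
go([.47,.12,.19],92.8)
E
```

```text
t: 33.2
eef_pos: [0.7663, 0.0478, 0.3709]
tool_rot: [0.004, -0.026, 1.0, 0.0]
contact_force: [-1.6, -0.4, -1.5]
gripper_width: 0.933
grasp_force: 0.0
wrist round_plate 0.74 [282.0, 121.0] {'z': 54, 'c': [702.0, 42.0], 's': [56.0, 56.0], 'a': -40.7, 'n': 3663}
grasp [763.   47.3 213. ] ytool 92.9 tilt [ 0. -0. -1.] -> xyz mm, yaw [288.9  87.7  23. ] 0.1
```

Round plate's top at 53–54 mm, so it lies flat on the floor. On to the square plate.

```bash
python3 -m pendant '[[0.085,0.029,0.0088,0,0],[0.085,0.029,0.0088,0,0],[0.085,0.029,0.0088,0,0],[0.085,0.029,0.0088,0,0],[0.085,0.029,0.0088,0,0],[0.085,0.029,0.0088,0,0],[0.085,0.029,0.0088,0,0],[0.085,0.029,0.0088,0,0],[0.085,0.029,0.0088,0,0],[0.085,0.029,0.0088,0,0],[0.085,0,0,0,0]]'
python3 - <<'E'
from h import *
seen("wrist",["square_plate"])
go([.421,.119,.0245],93.6)
E
```

```text
t: 34.22
eef_pos: [0.4626, 0.1209, 0.367]
tool_rot: [-0.003, -0.027, 1.0, 0.0]
contact_force: [-1.0, 0.4, -0.4]
gripper_width: 0.994
grasp_force: 0.0
wrist square_plate 0.65 [258.0, 102.0] {'z': 15, 'c': [377.0, 90.0], 's': [54.0, 53.0], 'a': -86.8, 'n': 3400}
grasp [466.9 120.3 213.1] ytool 93.0 tilt [-0.001  0.    -1.   ] -> xyz mm, yaw [ 45.7   1.  188.6] -0.6
```

The square plate has been knocked to (377,90), radius 0.388, which is inside the tool-down reach. I'll find out how close the arm really gets.

```bash
python3 -m pendant '[[0.085,0.008,-0.0052,0.03,0],[0.085,0.008,-0.0052,0.03,0],[0.085,0.008,-0.0052,0.03,0],[0.085,0.008,-0.0052,0.03,0],[0.085,0.008,-0.0052,0.03,0],[0.085,0.01,0,0,0],[0.085,0.01,0,0,0],[0.085,0.01,0,0,0],[0.085,0,0,0,0]]'
python3 - <<'E'
from h import *
print(bot.get_obs()["q"].round(3))
go([.398,.0905,.0245],93.2)
E
```

```text
t: 35.07
eef_pos: [0.3987, 0.0908, 0.2192]
tool_rot: [0.0, -0.026, 1.0, 0.0]
contact_force: [0.1, -0.1, 0.6]
gripper_width: 0.993
grasp_force: 0.0
[-0.564  0.366  0.219  2.325 -0.177  0.464  1.422]
grasp [398.8  90.9  64.2] ytool 93.0 tilt [ 0.     0.001 -1.   ] -> xyz mm, yaw [ 0.8 -0.4 39.7] -0.2
```

```bash
python3 -m pendant '[[0.085,0,-0.0004,0.015,0],[0.085,0.007,0,0.012,0],[0.085,0.007,0,0.0065,0],[0.085,0.004,0,0.006,0],[0.085,0,0,0,0]]'
python3 - <<'E'
from h import *
print(bot.get_obs()["q"].round(3))
go([.377,.0905,.0245],93.2)
E
```

```text
t: 35.48
eef_pos: [0.3818, 0.0898, 0.1788]
tool_rot: [0.0, -0.026, 1.0, 0.0]
contact_force: [-0.3, 0.2, 0.5]
gripper_width: 0.997
grasp_force: 0.0
[-0.532  0.445  0.167  2.373 -0.22   0.336  1.45 ]
grasp [381.8  89.8  23.8] ytool 93.0 tilt [ 0.     0.001 -1.   ] -> xyz mm, yaw [ 4.8  0.9 -0.7] -0.2
```

```bash
python3 -m pendant '[[0.085,0.004,0.0005,-0.001,0],[0.085,0,0,0,0],[0,0,0,0,0],[0,0,0,0,0],[0,0,0,0,0],[0,0,0,0,0],[0,0,0,0,0]]' 50; python3 -m pendant '[[0,-0.005,0,-0.01,0],[0,-0.02,0,-0.025,0],[0,-0.025,0,-0.03,0],[0,-0.025,0,-0.03,0],[0,-0.025,0,-0.03,0],[0,-0.025,0,-0.03,0],[0,-0.03,0,-0.02,0],[0,-0.03,0,0,0],[0,-0.03,0,0,0],[0,-0.03,0,0,0],[0,0,0,0,0]]'
python3 - <<'E'
import held
held.held("square_plate")
held.go([.79,-.03,.19],92.8)
E
```

```text
t: 36.07
eef_pos: [0.3785, 0.0898, 0.1803]
tool_rot: [0.0, -0.026, 1.0, 0.0]
contact_force: [-2.7, -0.5, 15.8]
gripper_width: 0.626
grasp_force: 49.4
t: 36.98
eef_pos: [0.6268, 0.1025, 0.3544]
tool_rot: [0.002, -0.025, 1.0, -0.0]
contact_force: [-0.1, -0.5, -0.1]
gripper_width: 0.628
grasp_force: 53.0
square_plate 0.8 in tool: rect [ 1.  -1.7] [54.9 55.8] 89.8 circ 0.9 -1.6 38.3 top dz 11.6
grasp [621.5 102.1 198.9] ytool 92.9 tilt [-0.002 -0.    -1.   ] -> xyz mm, yaw [-161.5 -140.5    8.6] 0.1
```

```bash
python3 -m pendant '[[0,-0.016,-0.0155,0,0],[0,-0.016,-0.0155,0,0],[0,-0.016,-0.0155,0,0],[0,-0.016,-0.0155,0,0],[0,-0.016,-0.0155,0,0],[0,-0.016,-0.0155,0,0],[0,-0.016,-0.0155,0,0],[0,-0.016,-0.0155,0,0],[0,-0.016,-0.0155,0,0],[0,-0.016,-0.0155,0,0],[0,0,0,0,0],[0,0,0,0,0]]'
python3 - <<'E'
exec(open('pk.py').read())
import held
held.held("square_plate")
go([.706,-.063,.076],92.8)
E
```

```text
t: 38.18
eef_pos: [0.7899, -0.0455, 0.354]
tool_rot: [-0.001, -0.025, 1.0, -0.0]
contact_force: [0.5, 0.5, -0.7]
gripper_width: 0.628
grasp_force: 53.0
z med 0.045229755175538414 0.03925735241977262
stage {'z': 46, 'c': [711.0, -12.0], 's': [231.0, 109.0], 'a': -87.0, 'n': 27033}
[ 232   62   75   76 5413] {'z': 40, 'c': [706.0, -62.0], 's': [60.0, 59.0], 'a': -87.6, 'n': 5413}
round_pocket 0.28 394 103 [702.9  36.1  54.3]
square_pocket 0.57 266 103 [708.1 -64.7  39.8]
square_plate 0.64 in tool: rect [ 2.5 -1.3] [54.7 55.8] 89.8 circ 3.1 -0.8 37.7 top dz 11.6
grasp [790.1 -43.2 199.8] ytool 93.0 tilt [ 0.     0.001 -1.   ] -> xyz mm, yaw [ 85.  -15.4 123.8] 0.2
```

```bash
python3 -m pendant '[[0,0.0208,-0.0033,0,0],[0,0.0208,-0.0033,0,0],[0,0.0208,-0.0033,0,0],[0,0.0208,-0.0033,0,0],[0,0,0,0.035,0.2],[0,0,0,0.035,0],[0,0,0,0.03,0],[0,0,0,0.015,0],[0,0,0,0.007,0],[0,0,0,0,0],[0,0,0,0,0]]'
python3 - <<'E'
from h import *
go([.7076,-.0608,.072],92.7)
E
```

```text
t: 39.45
eef_pos: [0.7088, -0.0618, 0.2339]
tool_rot: [0.001, -0.024, 1.0, -0.0]
contact_force: [0.3, 0.0, -1.0]
gripper_width: 0.626
grasp_force: 53.0
grasp [709.1 -61.9  78.9] ytool 92.7 tilt [ 0.002 -0.    -1.   ] -> xyz mm, yaw [1.5 1.1 6.9] 0.0
```

```bash
python3 -m pendant '[[0,0.0014,0.001,0.003,0],[0,0,0,0.003,0],[0,0,0,0.003,0],[0,0,0,0,0]]'
python3 - <<'E'
from h import *
go([.7076,-.0608,.064],92.7)
E
python3 -m pendant '[[0,0,0,0.003,0],[0,0,0,0,0]]'
python3 - <<'E'
from h import *
go([.7076,-.0608,.064],92.7)
E
```

```text
t: 39.78
eef_pos: [0.7066, -0.0607, 0.2235]
tool_rot: [0.0, -0.024, 1.0, 0.0]
contact_force: [0.5, 0.0, -2.1]
gripper_width: 0.625
grasp_force: 53.0
grasp [706.6 -60.7  68.5] ytool 92.7 tilt [ 0.  0. -1.] -> xyz mm, yaw [-1.  -0.2  4.5] 0.0
t: 39.95
eef_pos: [0.7066, -0.0608, 0.2202]
tool_rot: [0.0, -0.024, 1.0, -0.0]
contact_force: [-0.0, 0.0, -1.1]
gripper_width: 0.629
grasp_force: 53.0
grasp [706.6 -60.8  65.2] ytool 92.7 tilt [ 0. -0. -1.] -> xyz mm, yaw [-1.  -0.   1.2] 0.0
```

```bash
python3 -m pendant '[[0,0,0,0.0015,0],[0,0,0,0,0],[0.08,0,0,0,0],[0.08,0,0,0,0],[0.08,0,0,0,0],[0.08,0,0,-0.01,0],[0.08,0,0,-0.04,0],[0.08,0,0,-0.04,0],[0.08,0,0,-0.04,0],[0.08,-0.03,0,-0.02,0],[0.08,-0.03,0,0,0],[0.08,0,0,0,0]]'
python3 - <<'E'
from h import *
im,W=seen("wrist",["round_plate","square_plate"]);cv2.imwrite("pics/w4.png",im)
E
```

```text
t: 40.95
eef_pos: [0.7702, -0.0567, 0.372]
tool_rot: [0.004, -0.025, 1.0, 0.0]
contact_force: [-1.1, 0.3, -1.9]
gripper_width: 0.939
grasp_force: 0.0
wrist round_plate 0.82 [403.0, 122.0] {'z': 54, 'c': [702.0, 42.0], 's': [58.0, 57.0], 'a': 53.2, 'n': 3677}
wrist square_plate 0.58 [283.0, 121.0] {'z': 54, 'c': [705.0, -63.0], 's': [55.0, 55.0], 'a': 2.9, 'n': 4292}
```

View pics/w4.png

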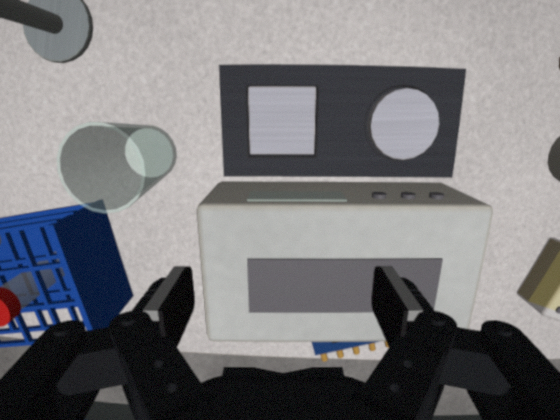

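Both plates sit flat, square (283,121) and round (403,122), tops at 53–54 mm. Last, the larger defenders: crown 158 mm at (407,-313); the smaller pair has its crown at 115 mm.

```bash
python3 -m pendant '[[0.085,0.027,-0.0185,-0.008,0],[0.085,0.027,-0.0185,-0.008,0],[0.085,0.027,-0.0185,-0.008,0],[0.085,0.027,-0.0185,-0.008,0],[0.085,0.027,-0.0185,-0.008,0],[0.085,0.027,-0.0185,-0.008,0],[0.085,0.027,-0.0185,-0.008,0],[0.085,0.027,-0.0185,-0.008,0],[0.085,0.027,-0.0185,-0.008,0],[0.085,0.027,-0.0185,-0.008,0],[0.085,0.027,-0.0185,-0.008,0],[0.085,0.027,-0.0185,-0.008,0]]' && python3 -m pendant '[[0.085,0,0,0,6],[0.085,0,0,0,6],[0.085,0,0,0,0]]'
python3 - <<'E'
from h import *
im,W=seen("wrist",["defenders","rail"]);cv2.imwrite("pics/w5.png",im)
print(bot.get_obs()["q"].round(2))
go([.407,-.313,.2],78)
P=W.reshape(-1,3);Q=P[(P[:,2]>.15)&(P[:,2]<.165)&(np.hypot(P[:,0]-.407,P[:,1]+.313)<.06)]
if len(Q)>50: print(top(Q,.005))
E
```

```text
t: 42.1
eef_pos: [0.4508, -0.2958, 0.4651]
tool_rot: [-0.0, -0.024, 1.0, 0.001]
contact_force: [-0.1, -0.2, 0.0]
gripper_width: 0.995
grasp_force: 0.0
t: 42.35
eef_pos: [0.4517, -0.2956, 0.4651]
tool_rot: [-0.0, 0.084, 0.997, 0.0]
contact_force: [-0.1, 0.1, 0.1]
gripper_width: 0.995
grasp_force: 0.0
wrist defenders 0.9 [256.0, 135.0] {'z': 158, 'c': [406.0, -311.0], 's': [56.0, 24.0], 'a': -7.9, 'n': 1826}
wrist defenders 0.89 [135.0, 83.0] {'z': 112, 'c': [325.0, -433.0], 's': [39.0, 16.0], 'a': -14.7, 'n': 703}
wrist rail 0.85 [311.0, 320.0] {'z': 162, 'c': [605.0, -355.0], 's': [162.0, 11.0], 'a': 78.5, 'n': 1448}
[ 0.06  0.21  0.47  1.83 -0.1   1.13  1.98]
grasp [ 453.1 -294.6  309.7] ytool 81.0 tilt [-0.001  0.001 -1.   ] -> xyz mm, yaw [ 42.6 -25.4 109.7] 3.0
{'z': 159, 'c': [406.0, -312.0], 's': [56.0, 24.0], 'a': -9.3, 'n': 1886}
```

```bash
sleep 1
```

```text
(no output)
```

View pics/w5.png

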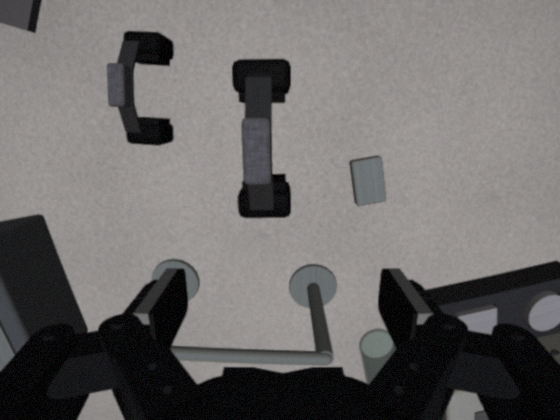

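Wrist view: the large defenders' pad is at (256,150), the small pair at (130,90), the bar along (240,355) right of the posts. Grip the large one.

```bash
python3 -m pendant '[[0.075,0.011,-0.0055,0.02,0],[0.075,0.011,-0.0055,0.02,0],[0.075,0.011,-0.0055,0.02,0],[0.075,0.011,-0.0055,0.02,0],[0.075,0,0,0.03,-0.4],[0.075,0,0,0.025,0],[0.075,0,0,0.015,0],[0.075,0,0,0.01,0],[0.075,0,0,0,0],[0.075,0,0,0,0]]' 60
python3 - <<'E'
from h import *
go([.406,-.3105,.15],81.4)
E
python3 -m pendant '[[0,0,0,0,0],[0,0,0,0,0],[0,0,0,0,0],[0,0,0,0,0],[0,0,0,0,0],[0,0,0,0,0],[0,0,0,0,0],[0,0,0,0,0]]'
```

```text
t: 43.33
eef_pos: [0.4068, -0.3098, 0.3051]
tool_rot: [-0.0, 0.077, 0.997, 0.0]
contact_force: [0.7, -0.2, 0.9]
gripper_width: 0.872
grasp_force: 0.0
grasp [ 406.7 -309.7  150.1] ytool 81.2 tilt [-0.001  0.    -1.   ] -> xyz mm, yaw [ 0.5 -0.8  0.1] -0.2
t: 44.0
eef_pos: [0.4068, -0.3103, 0.3058]
tool_rot: [0.001, 0.077, 0.997, -0.0]
contact_force: [-0.7, 0.0, 6.8]
gripper_width: 0.272
grasp_force: 60.0
```

```bash
python3 -m pendant '[[0,0,0,-0.02,0],[0,0,0,-0.03,0],[0,0,0,-0.03,0],[0,0,0,-0.03,0],[0,0,0,-0.03,0],[0,0,0,-0.03,0],[0,0,0,-0.03,3.2],[0,0,0,0,0]]'
python3 - <<'E'
from h import *
im,W=cloud("wrist")
P=W.reshape(-1,3);P=P[np.isfinite(P[:,0])]
for c in ("wrist","side"):
    if c=="side": im,W=cloud(c);P=W.reshape(-1,3);P=P[np.isfinite(P[:,0])]
    B=P[(P[:,2]>.145)&(P[:,2]<.17)&(abs(P[:,0]-.602)<.06)&(abs(P[:,1]+.381)<.11)]
    if len(B)>30: print(c,len(B),top(B,.006), np.percentile(B[:,1],[1,99]).round(3))
    H=P[(P[:,2]>.29)&(P[:,2]<.4)&(abs(P[:,0]-.407)<.2)&(abs(P[:,1]+.31)<.1)]
go([.602,-.381,.34],78)
print(bot.get_obs()["q"].round(2))
E
```

```text
t: 44.67
eef_pos: [0.4071, -0.3108, 0.5105]
tool_rot: [0.004, 0.106, 0.994, -0.001]
contact_force: [1.0, -0.9, -1.6]
gripper_width: 0.268
grasp_force: 59.5
wrist 656 {'z': 163, 'c': [606.0, -356.0], 's': [88.0, 12.0], 'a': 78.2, 'n': 601} [-0.398 -0.313]
side 658 {'z': 164, 'c': [603.0, -380.0], 's': [215.0, 17.0], 'a': 78.4, 'n': 512} [-0.484 -0.276]
grasp [ 406.7 -309.8  350.4] ytool 78.0 tilt [ 0.002 -0.    -1.   ] -> xyz mm, yaw [-205.9  -29.    10.8] -0.0
[ 0.08  0.11  0.5   1.84 -0.06  1.21  1.96]
```

```bash
python3 -m pendant '[[0,-0.0206,-0.0029,0,0],[0,-0.0206,-0.0029,0,0],[0,-0.0206,-0.0029,0,0],[0,-0.0206,-0.0029,0,0],[0,-0.0206,-0.0029,0,0],[0,-0.0206,-0.0029,0,0],[0,-0.0206,-0.0029,0,0],[0,-0.0206,-0.0029,0,0],[0,-0.0206,-0.0029,0,0],[0,-0.0206,-0.0029,0,0],[0,0,0,0,0],[0,0,0,0,0]]'
python3 - <<'E'
from h import *
go([.602,-.381,.194],78)
im,W=cloud("side");cv2.imwrite("pics/s6.png",cv2.resize(im[140:400,300:560],(560,560)))
E
```

```text
t: 45.77
eef_pos: [0.6025, -0.3809, 0.5015]
tool_rot: [-0.002, 0.105, 0.995, 0.001]
contact_force: [-0.6, 0.4, -2.3]
gripper_width: 0.269
grasp_force: 59.7
grasp [ 601.8 -380.6  346.5] ytool 78.0 tilt [-0.005  0.002 -1.   ] -> xyz mm, yaw [ -1.1  -0.5 152.5] -0.0
```

View pics/s6.png

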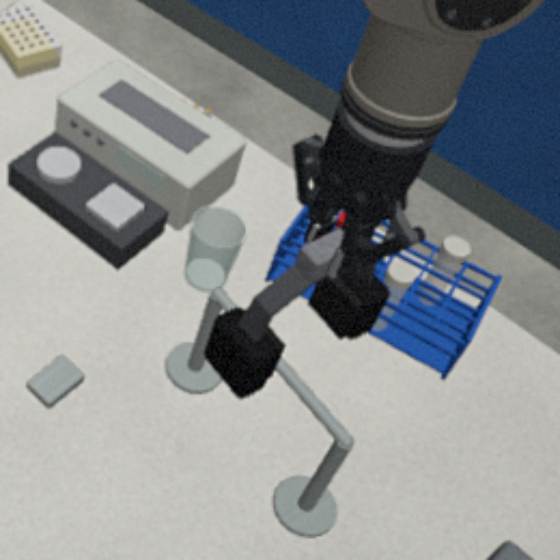

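Side crop: the defenders are above the bar, one cup either side. Lower.

```bash
python3 -m pendant '[[0,0,0,0.03,0],[0,0,0,0.03,0],[0,0,0,0.03,0],[0,0,0,0.03,0],[0,0,0,0.02,0],[0,0,0,0.009,0],[0,0,0,0,0],[0,0,0,0.003,0],[0,0,0,0,0]]'
python3 - <<'E'
from h import *
go([.602,-.381,.187],78)
E
python3 -m pendant '[[0,0,0,0.003,0],[0,0,0,0,0]]'
```

```text
t: 46.57
eef_pos: [0.602, -0.3816, 0.3544]
tool_rot: [0.001, 0.105, 0.994, -0.0]
contact_force: [0.0, 0.2, -1.3]
gripper_width: 0.272
grasp_force: 59.6
grasp [ 602.3 -381.8  199.4] ytool 77.9 tilt [ 0.002 -0.001 -1.   ] -> xyz mm, yaw [ 0.4  0.7 12.4] -0.1
t: 46.73
eef_pos: [0.6021, -0.3814, 0.351]
tool_rot: [0.001, 0.105, 0.994, -0.0]
contact_force: [0.3, -0.3, -1.7]
gripper_width: 0.267
grasp_force: 59.7
```

```bash
python3 -m pendant '[[0,0,0,0.004,0],[0,0,0,0.002,0],[0,0,0,0,0]]';python3 -m pendant '[[0,0,0,0.002,0],[0,0,0,0.001,0],[0,0,0,0,0]]'; python3 -m pendant '[[0,0,0,0.0015,0],[0,0,0,0,0]]'
```

```text
t: 46.98
eef_pos: [0.6018, -0.381, 0.3434]
tool_rot: [-0.0, 0.105, 0.994, 0.0]
contact_force: [0.5, 1.4, -2.7]
gripper_width: 0.272
grasp_force: 59.7
t: 47.23
eef_pos: [0.602, -0.3813, 0.3418]
tool_rot: [0.0, 0.105, 0.994, 0.0]
contact_force: [-3.2, 1.0, 3.3]
gripper_width: 0.269
grasp_force: 60.5
t: 47.4
eef_pos: [0.6019, -0.3814, 0.3417]
tool_rot: [0.001, 0.105, 0.994, 0.0]
contact_force: [-4.4, 4.4, 11.9]
gripper_width: 0.273
grasp_force: 61.7
```

On the bar. Release and look.

```bash
python3 -m pendant '[[0,0,0,-0.001,0],[0.04,0,0,0,0],[0.05,0,0,0,0],[0.06,0,0,0,0],[0.06,0,0,0,0],[0.06,0,0,-0.01,0],[0.06,0,0,-0.02,0],[0.06,0,0,-0.04,0],[0.06,0,0,-0.04,0],[0.06,0,0,-0.04,0],[0.06,0.03,0,-0.02,0],[0.06,0.03,0,0,0]]' && python3 -m pendant '[[0.06,0.03,0,0,0],[0.06,0.03,0,0,0],[0.06,0.03,0,0,0],[0.06,0.03,0,0,0],[0.06,0,0,0,0],[0.06,0,0,0,0]]'
python3 - <<'E'
from h import *
im,W=seen("side",["defenders","flap","round_plate"]);cv2.imwrite("pics/s7.png",im)
seen("scene",["cart0"])
E
```

```text
t: 48.4
eef_pos: [0.5439, -0.3693, 0.5169]
tool_rot: [0.005, 0.104, 0.995, -0.002]
contact_force: [-0.5, -1.1, 0.8]
gripper_width: 0.698
grasp_force: 0.0
t: 48.9
eef_pos: [0.4243, -0.344, 0.5117]
tool_rot: [0.001, 0.106, 0.994, 0.0]
contact_force: [0.7, -0.9, 0.2]
gripper_width: 0.707
grasp_force: 0.0
side defenders 0.62 [369.0, 416.0] {'z': 115, 'c': [330.0, -436.0], 's': [33.0, 12.0], 'a': -19.1, 'n': 74}
side defenders 0.6 [419.0, 325.0] {'z': 194, 'c': [600.0, -384.0], 's': [55.0, 21.0], 'a': -12.4, 'n': 218}
side flap 0.63 [217.0, 141.0] {'z': 235, 'c': [552.0, 363.0], 's': [64.0, 9.0], 'a': -6.8, 'n': 41}
side round_plate 0.57 [328.0, 217.0] {'z': 55, 'c': [699.0, 39.0], 's': [50.0, 50.0], 'a': -42.4, 'n': 158}
scene cart0 0.65 [411.0, 241.0] {'z': 26, 'c': [194.0, 269.0], 's': [30.0, 19.0], 'a': 76.6, 'n': 28}
```

View pics/s7.png

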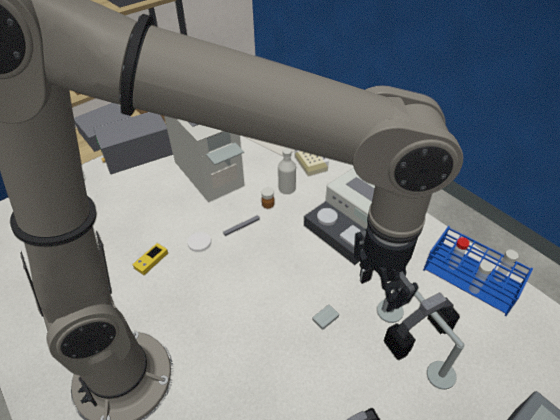

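The defenders hang level astride the bar (side (420,325), pad top 194 mm), the plates are in place, the flap is shut, and the robot is clear.

```bash
python3 -c "
from station import bot
print(bot.hand_in())"
```

```text
the job is handed in; nothing more can be done
None
```

The job is done and handed in: all three used cartridges are in the waste box with the flap shut, both blanking plates lie flat in their pockets, and the larger ear defenders hang upright astride the rail.

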